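Assemble a sieve column on the shaker

TASK

Build the sieve column on the round shaker base: the receiver pan into the base's seat ring first, then the fine-mesh sieve on the pan, the coarse-mesh sieve on that, and the knobbed lid on top. Each piece must sit fully home and level in the one below it; leave the tape roll, the white tub and the black lens cell where they are.

Things in the scene. Friction and masses are not known exactly. Their poses are not given: they have to be found in the camera images.
- pan: Receiver pan: round steel dish, plain solid floor, 64 mm across, 33 mm high, upright, 0.13 kg. Origin: centre of underside; z up. From the bottom: skirt 7 mm high, tapering from 57 down to 51 mm across at its foot; flat shoulder at height 7; straight wall 64 mm outside, 60 inside, to the open rim at 33. Home when its shoulder rests on the seat ring: underside 35 mm above the worktop.
- fine_sieve: Fine sieve: open steel ring, 64 mm across, 40 mm high, with a close wire mesh (3.6 mm pitch) as floor at height 9, upright, 0.14 kg. Origin: centre of underside; z up. Skirt, shoulder and wall as on the pan (7 mm skirt, 51 to 57 mm; wall 64 outside, 60 inside), rim at 40. Home when its shoulder rests on the pan's rim: underside 61 mm above the worktop.
- coarse_sieve: Coarse sieve: open steel ring, the tallest part, 64 mm across, 50 mm high, with a wide wire grid (11.5 mm pitch) as floor at height 9, upright, 0.16 kg. Origin: centre of underside; z up. Skirt, shoulder and wall as on the pan (7 mm skirt, 51 to 57 mm; wall 64 outside, 60 inside), rim at 50. Home when its shoulder rests on the fine sieve's rim: underside 94 mm above the worktop.
- sieve_lid: Lid: closed steel disc 64 mm across, heights 7 to 12 mm, over the same 7 mm skirt (51 to 57 mm), with an upright black round knob 24 mm across and 20 mm high in its middle (heights 12 to 32), standing on its skirt, 0.10 kg. Origin: centre of underside; z up. Home when its disc rests on the coarse sieve's rim: underside 137 mm above the worktop.
- seat (a point): Centre of the mouth of the aluminium seat ring on top of the fixed shaker base, 42 mm above the worktop; ring 64 mm across outside, 60 inside, 8 mm deep. The base is a grey drum 110 mm across, 30 mm high, with a black top plate 88 mm across (34 mm high); a small black control knob sticks out 10 mm from its side.
- tape_roll: Bystander: roll of beige tape lying flat, 52 mm across, 19 mm high. Origin: centre of its underside.
- lens_cell: Bystander: black round lens cell lying flat, 50 mm across, 21 mm high. Origin: centre of its underside.
- white_tub: Bystander: closed white sample tub with a white press lid, 66 mm across, 45 mm high, upright. Origin: centre of its underside.

How it is judged:
By the outcome, as a careful person would: the job done as asked, in the order asked, and still so for the second after the job is handed in, with the robot touching nothing.
It also fails if it takes over 109 s, if anything falls off the work surface, if the arm or the gripper's body presses on something with over 40 N, if the wrist force passes 120 N, or if a joint passes its speed limit or range.

ROBOT

A 6-joint arm with a two-finger parallel gripper is mounted at the origin on a cart in front of the work surface, level with it; the furniture and walls round the work are solid. World frame = base frame: x ahead of the robot, y to its left, z up, the work surface at z = 0. Lengths are in mm, angles in rad, forces in N, time in s.
With the tool pointing down it reaches from about 300 to 775 mm from the base axis. Payload 14.6 kg.
Tool frame: the origin (TCP) lies at the very end of the fingers, on their centre line; the grasp point (between the pads) lies 19 mm behind it; z points along the fingers, y is the direction in which the jaws open and shut (so a half turn about z gives the same grasp; the last joint's range is limited). The gripper opens to 85 mm and grips with 20 to 120 N. Pads are 22 mm wide; open, the fingers measure 114 mm over their backs; the gripper's body (76 mm by 85 mm) begins 54 mm behind the grasp point. The pads swing forward as they close: fully open they stand 13 mm farther back than shut.
Start: joints at [-1.354, 0.3, 1.521, -0, 1.321, -0.067], TCP at [153.996, -527.991, 231.281] pointing down, gripper open.
Joint ranges: [-3.03, 3.03], [-0.79, 2.21], [0.23, 2.52], [-1.04, 4.18], [0, 3.07], [-2.55, 2.55]. Speed limits (rad/s): [2.22, 2.22, 2.57, 3.14, 3.14, 3.14].

INTERFACE

Orientations are given as [roll, pitch, yaw] about the fixed x, y, z axes, in that order (R = Rz(yaw) Ry(pitch) Rx(roll)).
In Python, from rig import env, optics gives the robot as it stands.
- The arm moves only by the tool play_rows, never from a script. Its arguments are lists of equal length, an entry for each row: "delta_pos": the shift along the tool's x, y, z in units of 30 mm (1.0 is 30 mm), a list of three; "roll": the turn about the tool's z in rad; "grip": the closure in counts, from 0 (fully open) to 255 (shut). In form: {"delta_pos": [[tx, ty, tz], ...], "roll": [roll, ...], "grip": [grip, ...]}. A call has 1 to 8 rows; each row shifts and turns the pose as measured when the row begins, along the tool's axes as they then stand; what a row does not reach is not made up. A row lasts 1/10 s, in which the tool goes at most 50 mm and 8.59 degrees, less where a joint would pass 70% of its speed; a pose out of reach is approached as far as the arm can. A call is refused whole if a number of a shift passes 1 or a number of a turn 0.15, either way. A call with a gripper value outside its range is refused whole. The fingers move at their own pace and stop on an object; "newtons" is the grip in N (left out, the last holds). Time passes only in rows, so rows that do not move let the fingers close. It gives the time, the measured TCP pose, the force and the opening at its end, in the units of the state.
- env.read_state(): the state, without advancing time (a new reading comes with each control period).
- optics.camera(name): name is "scene" or "side" or "wrist"; returns the picture (420x560x3 uint8, red, green, blue); there is no depth.
- optics.camera_params(name): a dict with "intrinsics" (3x3 intrinsics, pixels), "R" (3x3) and "t" (3): a world point X has camera coordinates R X + t. Camera axes: x right, y down, z forward; pixel columns grow to the right and rows downward; lengths in mm; the calibration is good to about 2 mm. A picture is of the moment at which its call begins: read the wrist's pose just before it. camera_params takes no time and is no camera call; for the wrist camera it gives the pose at the moment of the call.
- env.sign_off(): hands the job in, once; it reports no verdict.
The state is a dict: "time_s": time; "joint_positions": joint angles; "joint_velocities": joint speeds; "joint_efforts": joint torques, N m; "position": TCP position; "tcp_rot": TCP orientation; "ft_force": force on the tool from outside, world axes, zero at the start; "ft_torque": the same for the moment, N m; "grip_width": finger opening in mm.
Only numpy, scipy, OpenCV 4.12 (cv2) and the standard library are available. Lean on these libraries where they do the work, as an engineer would, in place of code of your own. Each camera call takes 0.05 s, during which the arm holds its last target. There are 200 camera calls.

## Working session

There is one attempt and no reset: what is moved stays moved. The work goes in short steps, Python scripts to look and compute and a tool call to move; the robot and the scene stay as the last step left them, time stands still between calls to the robot, and variables do not carry over. Pictures are saved under pics/ and viewed, about 12 in all and at most 16, crops included, and the job is handed in when it is done.

Besides the shell and the picture viewer there is one more tool, called after "Request:" as name(argument=value, ...), one argument or row to a line, values as JSON. play_rows: Moves the arm, as the interface text tells. Its arguments: {"type":"object","properties":{"delta_pos":{"type":"array","items":{"type":"array","items":{"type":"number"}}},"roll":{"type":"array","items":{"type":"number"}},"grip":{"type":"array","items":{"type":"number"}},"newtons":{"type":"number"}},"required":["delta_pos","roll","grip"]}

```bash
ls; mkdir -p pics; python3 - <<'E'
from rig import env, optics
import cv2, numpy as np
s=env.read_state(); print(s)
for n in ("scene","side"):
    im=optics.camera(n); cv2.imwrite(f"pics/{n}0.png",im[...,::-1])
    p=optics.camera_params(n); print(n,{k:np.round(v,3).tolist() for k,v in p.items()})
E
```

```text
pics
{'time_s': 0.0, 'joint_positions': array([-1.35357599e+00,  3.00493970e-01,  1.52156998e+00,  2.01382214e-05,
        1.32071824e+00, -6.65876307e-02]), 'joint_velocities': array([ 1.27485289e-03, -5.53254184e-04, -3.42261267e-04, -4.98250646e-04,
        5.43265499e-04,  2.27602407e-05]), 'joint_efforts': array([ 1.04854957e-03, -5.43502092e+01, -3.61790586e+01, -3.95857069e-05,
        4.11465662e-03, -2.65501916e-05]), 'position': array([ 153.96533796, -527.76758933,  230.71347122]), 'tcp_rot': array([-3.14040705e+00, -9.86123397e-05,  2.83802910e-01]), 'ft_force': array([0.11648554, 0.20333787, 0.77668444]), 'ft_torque': array([ 0.04591816, -0.0288296 , -0.01507825]), 'grip_width': 85.31687203171825}
scene {'intrinsics': [[435.457, 0.0, 280.324], [0.0, 435.457, 211.397], [0.0, 0.0, 1.0]], 'R': [[-0.847, -0.531, 0.003], [-0.359, 0.569, -0.74], [0.391, -0.628, -0.673]], 't': [414.376, 218.476, 810.137]}
side {'intrinsics': [[518.86, 0.0, 285.409], [0.0, 518.86, 207.94], [0.0, 0.0, 1.0]], 'R': [[1.0, -0.008, -0.013], [-0.015, -0.643, -0.766], [-0.003, 0.766, -0.643]], 't': [-497.37, 57.336, 1337.546]}
```

View pics/scene0.png

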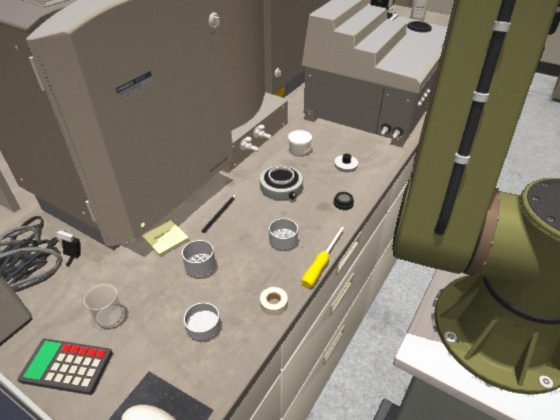

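View pics/side0.png

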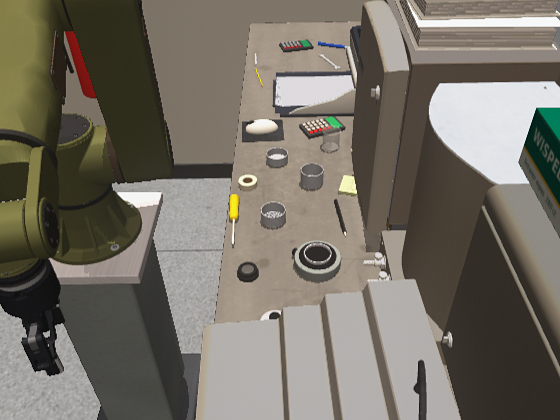

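Scene shows pan-like ring at (202,321), taller ring at (199,260), meshed ring at (283,235), base (282,182), lid (346,162), lens cell (344,200), tub (300,143), tape (273,301). I'll zoom in on the parts.

```bash
python3 - <<'E'
import cv2, numpy as np
a=cv2.imread('pics/scene0.png'); b=cv2.imread('pics/side0.png')
f=lambda im,u0,v0,w,h,k:cv2.resize(im[v0:v0+h,u0:u0+w],None,fx=k,fy=k,interpolation=cv2.INTER_CUBIC)
# scene 165..375 x 130..345 ; side 225..345 x 140..340
A=f(a,170,220,140,125,2.8); B=f(a,240,125,130,95,3); C=f(b,225,140,120,200,3)
H=600; W=np.zeros((H,800,3),np.uint8)
W[:A.shape[0]//1,:A.shape[1]]=A[:350]; 
W[350:350+250,:390]=B[20:270]; W[:600,420:780]=C
cv2.imwrite('pics/z0.png',W)
E
```

```text
(no output)
```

View pics/z0.png

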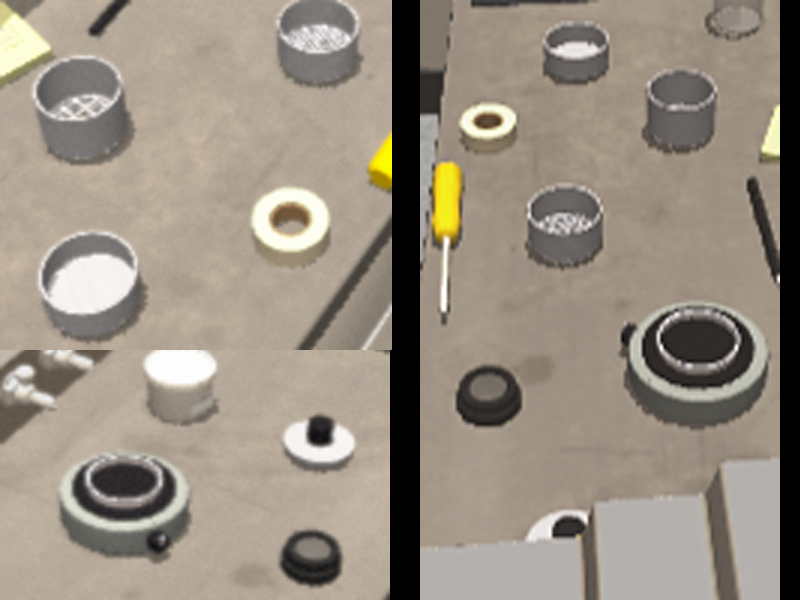

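Zoom identifies pan (solid floor, scene ~(202,316) rim centre), coarse (wide grid, (198,251)), fine (close mesh, (283,230)), seat ring (281.5,176), lid (346.5,162). I'll cast rays at rim heights from both views and compare.

```bash
cat > h.py <<'E'
import numpy as np, cv2
from rig import env, optics
def ray(n,uv,z,P=None):
    P=P or optics.camera_params(n); R,t,K=(np.array(P[k]) for k in("R","t","intrinsics"))
    c=-R.T@t; d=R.T@np.linalg.solve(K,[uv[0],uv[1],1]); return (c+d*(z-c[2])/d[2])[:2]
def proj(P,X):
    q=np.array(P["intrinsics"])@(np.array(P["R"])@np.asarray(X,float)+P["t"]); return q[:2]/q[2]
def move(X):
    """tool-axes shift (units of 30mm) to world target"""
    from scipy.spatial.transform import Rotation as Ro
    s=env.read_state(); return Ro.from_euler('xyz',s["tcp_rot"]).inv().apply(np.array(X)-s["position"])/30
E
python3 - <<'E'
from h import *
for k,z,a,b in [("pan",33,(202,315.7),(276.8,153.3)),("coarse",50,(198.4,251.4),(312.2,170)),("fine",40,(283.4,229.6),(273.3,208.7)),("seat",42,(281.5,175.7),(317.8,253)),("lid",12,(346.5,162),(0,0)),("lens",21,(344,196),(247.5,268)),("tape",19,(273.5,298),(247.5,180.5)),("tub",45,(300,137),(0,0))]:
    print(k,ray("scene",a,z).round(1),ray("side",b,z).round(1) if b[0] else"")
for n in("scene","side"):
    P=optics.camera_params(n); print((-np.array(P["R"]).T@P["t"]).round())
P=optics.camera_params("wrist"); s=env.read_state()
from scipy.spatial.transform import Rotation as Ro
T=Ro.from_euler('xyz',s["tcp_rot"]).as_matrix(); c=-np.array(P["R"]).T@P["t"]
print(np.round(T.T@(c-s["position"]),1), np.round(np.array(P["R"])@T,3), P["intrinsics"])
E
```

```text
pan [474.3 291.4] [474.5 291. ]
coarse [570.2 184. ] [573.9 180.5]
fine [462.7  29.8] [467.1  27.7]
seat [ 566. -128.] [ 572.1 -136.8]
lid [ 469.9 -306.5] 
lens [ 409.2 -164. ] [ 408.8 -161.3]
tape [391.4 180.6] [392.3 177.7]
tub [ 613.4 -301. ] 
[113. 605. 705.]
[ 502. -992.  897.]
[  66.7   -0.6 -142.2] [[ 0.     1.    -0.   ]
 [-0.965 -0.    -0.263]
 [-0.263  0.     0.965]] [[301.32786697   0.         278.7444894 ]
 [  0.         301.32786697 205.8296659 ]
 [  0.           0.           1.        ]]
```

```bash
python3 - <<'E'
from h import *
for n,uv in [("scene",(108,240)),("scene",(225,178)),("scene",(232,165)),("scene",(288,115)),("scene",(245,148)),("side",(372,252)),("side",(358,165)),("scene",(303,120)),("scene",(370,137)),("side",(205,330)),("side",(372,285))]:
    print(n,uv,ray(n,uv,0).round(),ray(n,uv,100).round())
E
```

```text
scene (108, 240) [799. 233.] [701. 286.]
scene (225, 178) [715. -87.] [630.  11.]
scene (232, 165) [ 734. -143.] [646. -37.]
scene (288, 115) [ 744. -453.] [ 655. -303.]
scene (245, 148) [ 752. -228.] [ 661. -110.]
side (372, 252) [708. -94.] [ 685. -194.]
side (358, 165) [715. 272.] [692. 131.]
scene (303, 120) [ 689. -452.] [ 607. -302.]
scene (370, 137) [ 472. -474.] [ 421. -321.]
side (205, 330) [ 326. -318.] [ 345. -393.]
side (372, 285) [ 693. -200.] [ 672. -288.]
```

Request:
play_rows(
  delta_pos=[
    [0.5,-1,0],
    [0.5,-1,0],
    [0.5,-1,0],
    [0.5,-1,0],
    [0.5,-1,0],
    [0.5,-1,0],
    [0.5,-1,0],
    [0.5,-1,0],
  ],
  roll=[0,0,0,0,0,0,0,0],
  grip=[0,0,0,0,0,0,0,0],
)

```text
time_s: 0.9
position: [201.6, -255.3, 227.8]
tcp_rot: [-3.135, 0.0, 0.28]
ft_force: [1.1, 0.1, 0.5]
grip_width: 85.4
```

Request:
play_rows(
  delta_pos=[
    [1,-1,0],
    [1,-1,0],
    [1,-1,0],
    [1,-1,0],
    [1,-1,0],
    [1,-1,0],
    [1,-1,0],
    [1,-1,0],
  ],
  roll=[0,0,0,0,0,0,0,0],
  grip=[0,0,0,0,0,0,0,0],
)

```text
time_s: 1.7
position: [368.4, 54.6, 229.9]
tcp_rot: [-3.137, -0.003, 0.275]
ft_force: [1.4, -1.1, 0.7]
grip_width: 85.5
```

```bash
python3 - <<'E'
from h import *
s=env.read_state(); print(s["position"].round(1),s["tcp_rot"].round(3),s["joint_positions"].round(2), s["time_s"])
P=optics.camera_params("wrist"); im=optics.camera("wrist"); cv2.imwrite("pics/w1.png",im[...,::-1])
for X in [(464,29,40),(572,182,50),(474,291,33),(568,-132,42)]: print(proj(P,X).round())
np.save("P1.npy",P,allow_pickle=True)
E
```

```text
[368.4  54.6 229.9] [-3.137e+00 -3.000e-03  2.750e-01] [ 0.05 -0.11  1.97  0.01  1.28  1.34] 1.7
[328. 106.]
[205. -66.]
[82. 22.]
[516.  46.]
```

View pics/w1.png

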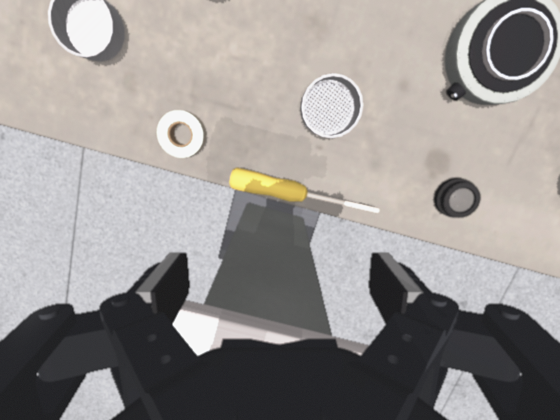

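The wrist view confirms the predictions: pan (78,22), fine (332,104), and seat (517,44) lie within a few px of the rays. I'll go to the pan.

Request:
play_rows(
  delta_pos=[
    [0.75,-0.87,0.4],
    [0.75,-0.87,0.4],
    [0.75,-0.87,0.4],
    [0.75,-0.87,0.4],
    [0.75,-0.87,0.4],
    [0.75,-0.87,0.4],
    [0.75,-0.87,0.4],
    [0.75,-0.87,0.4],
  ],
  roll=[0,0,0,0,0,0,0,0],
  grip=[0,0,0,0,0,0,0,0],
)

```text
time_s: 2.55
position: [488.7, 320.1, 131.2]
tcp_rot: [-3.137, -0.004, 0.28]
ft_force: [0.9, -0.7, 0.7]
grip_width: 85.3
```

Request:
play_rows(
  delta_pos=[
    [0,0,0],
  ],
  roll=[0],
  grip=[0],
)

```text
time_s: 2.65
position: [488.5, 322.4, 128.5]
tcp_rot: [-3.138, -0.001, 0.282]
ft_force: [-0.3, -0.6, 0.3]
grip_width: 85.3
```

```bash
python3 - <<'E'
from h import *
s=env.read_state(); print(s["position"].round(1),s["tcp_rot"].round(3),s["joint_positions"].round(2), s["time_s"])
P=optics.camera_params("wrist"); im=optics.camera("wrist")[...,::-1]
g=cv2.GaussianBlur(cv2.cvtColor(np.ascontiguousarray(im),cv2.COLOR_BGR2GRAY),(3,3),0)
print(proj(P,(474,291,33)).round())
r=301*32/(s["position"][2]+142-33)
c=cv2.HoughCircles(g,cv2.HOUGH_GRADIENT,1,30,param1=100,param2=25,minRadius=int(r*.85),maxRadius=int(r*1.2))
o=im.copy(); print(r)
for q in c[0][:4]:
    print(q.round(1), ray("wrist",q[:2],33,P).round(1)); cv2.circle(o,(int(q[0]),int(q[1])),int(q[2]),(0,0,255),1)
cv2.imwrite("pics/w2.png",o)
E
```

```text
[488.5 322.4 128.5] [-3.138e+00 -1.000e-03  2.820e-01] [0.52 0.48 1.53 0.   1.14 1.81] 2.65
[311. 234.]
40.5590883477908
[307.5 230.5  35. ] [476.4 294.8]
[501.5 151.5  38.6] [580.6 169.7]
[458.5 151.5  36. ] [571.3 201.7]
```

View pics/w2.png

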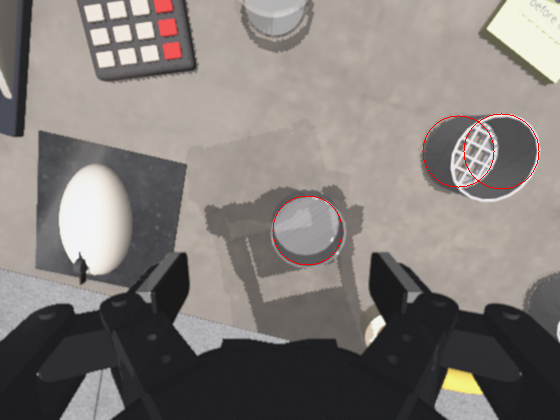

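Pan sits at (308,231) in the wrist view, about world (476.5, 294.5) by wrist, within 3 mm of the other cameras. I'll align and descend.

Request:
play_rows(
  delta_pos=[
    [-0.32,0.4,0],
    [-0.32,0.4,0.2],
    [0,0,0.9],
    [0,0,0.9],
    [0,0,0.9],
    [0,0,0.6],
    [0,0,0.2],
    [0,0,0],
  ],
  roll=[0,0,0,0,0,0,0,0],
  grip=[0,0,0,0,0,0,0,0],
)

```text
time_s: 3.5
position: [475.6, 286.3, 18.7]
tcp_rot: [-3.138, -0.004, 0.278]
ft_force: [-0.0, -0.2, 0.6]
grip_width: 85.2
```

```bash
python3 - <<'E'
from h import *
s=env.read_state(); print(s["position"].round(1)); print(move((476.5,294.5,4)).round(2), s["ft_force"].round(1))
E
```

```text
[475.6 286.3  18.7]
[ 0.1  -0.25  0.49] [-0.  -0.2  0.6]
```

Request:
play_rows(
  delta_pos=[
    [0.1,-0.22,0],
    [0,0,0.25],
    [0,0,0.2],
    [0,0,0],
  ],
  roll=[0,0,0,0],
  grip=[0,0,0,0],
)

```text
time_s: 3.9
position: [478.2, 294.5, 7.6]
tcp_rot: [-3.137, -0.009, 0.278]
ft_force: [-0.2, -0.3, 0.4]
grip_width: 85.4
```

```bash
python3 - <<'E'
from h import *
s=env.read_state(); print(s["position"].round(1)); print(move((476.5,294.5,4)).round(2), s["ft_force"].round(1))
im=optics.camera("wrist")[...,::-1]; cv2.imwrite("pics/w3.png",im)
E
```

```text
[478.2 294.5   7.6]
[-0.06 -0.01  0.12] [-0.2 -0.3  0.4]
```

View pics/w3.png

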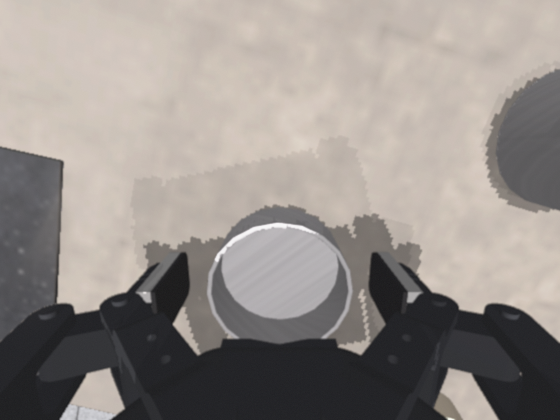

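The pan lies centred between the pads: rim 208–352, fingers 188/370, widest near v≈283. Lower a bit and close.

Request:
play_rows(
  delta_pos=[
    [-0.03,0,0.12],
    [0,0,0.02],
    [0,0,0],
    [0,0,0],
    [0,0,0],
    [0,0,0],
  ],
  roll=[0,0,0,0,0,0],
  grip=[0,0,150,150,150,150],
  newtons=40,
)

```text
time_s: 4.55
position: [477.7, 294.4, 4.1]
tcp_rot: [-3.137, -0.01, 0.278]
ft_force: [0.8, 0.1, -0.9]
grip_width: 62.0
```

Request:
play_rows(
  delta_pos=[
    [0,0,0],
    [0,0,0],
    [0,0,-0.3],
    [0,0,-0.8],
    [0,0,-1],
    [0,0,-1],
    [0,0,-0.5],
    [0,0,0],
  ],
  roll=[0,0,0,0,0,0,0,0],
  grip=[150,150,150,150,150,150,150,150],
)

```text
time_s: 5.35
position: [476.2, 293.3, 118.2]
tcp_rot: [-3.137, -0.009, 0.278]
ft_force: [0.8, 0.7, -1.4]
grip_width: 62.1
```

```bash
python3 - <<'E'
from h import *
s=env.read_state(); print(s["position"].round(1),s["joint_positions"].round(2)); print(move((568,-132,130)).round(2), s["ft_force"].round(1))
im=optics.camera("wrist")[...,::-1]; cv2.imwrite("pics/w4.png",im)
E
```

```text
[476.2 293.3 118.2] [0.49 0.43 1.62 0.   1.08 1.78]
[-0.95 14.47 -0.47] [ 0.8  0.7 -1.4]
```

View pics/w4.png

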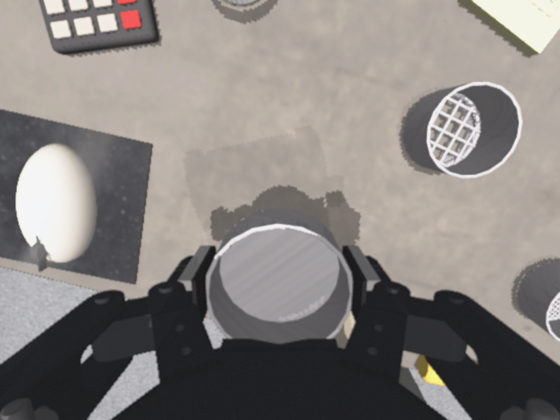

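Pan is held squarely (rim 207–352 between the pads). Carry toward the seat, stopping short to measure the ring.

Request:
play_rows(
  delta_pos=[
    [-0.05,0.5,-0.1],
    [-0.05,1,-0.1],
    [-0.05,1,0],
    [-0.05,1,0],
    [-0.05,1,0],
    [-0.05,1,0],
    [-0.05,1,0],
    [-0.05,1,0],
  ],
  roll=[0,0,0,0,0,0,0,0],
  grip=[150,150,150,150,150,150,150,150],
)

```text
time_s: 6.2
position: [523.4, 62.1, 114.7]
tcp_rot: [-3.137, 0.005, 0.282]
ft_force: [1.0, 0.3, -1.3]
grip_width: 61.6
```

Request:
play_rows(
  delta_pos=[
    [-0.05,1,0],
    [-0.05,1,0],
    [-0.05,0.8,0],
    [0,0.3,0],
    [0,0,0],
    [0,0,0],
  ],
  roll=[0,0,0,0,0,0],
  grip=[150,150,150,150,150,150],
)

```text
time_s: 6.8
position: [541.8, -38.5, 108.6]
tcp_rot: [-3.134, 0.014, 0.276]
ft_force: [-0.0, -0.1, -0.9]
grip_width: 61.9
```

```bash
python3 - <<'E'
from h import *
s=env.read_state(); print(s["position"].round(1),s["tcp_rot"].round(3)); print(move((568,-132,130)).round(2), s["ft_force"].round(1))
P=optics.camera_params("wrist"); print(P["R"].round(4).tolist(),P["t"].round(2).tolist())
im=optics.camera("wrist")[...,::-1]; cv2.imwrite("pics/w5.png",im)
print(proj(P,(568,-132,42)).round())
E
```

```text
[541.8 -38.5 108.6] [-3.134  0.014  0.276]
[-0.02  3.23 -0.74] [-0.  -0.1 -0.9]
[[0.2728, -0.962, -0.0072], [-0.9241, -0.2641, 0.2763], [-0.2677, -0.0687, -0.961]] [-183.46, 487.49, 401.51]
[414. 218.]
```

View pics/w5.png

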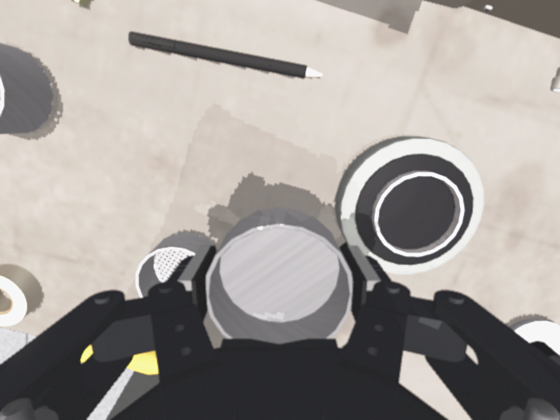

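Ring seen at (373–465, 172–256), centre ≈ (419,214). Fit it precisely.

```bash
python3 - <<'E'
from h import *
im=cv2.imread("pics/w5.png"); P=optics.camera_params("wrist")
g=cv2.cvtColor(im,cv2.COLOR_BGR2GRAY)
m=((g>120)*255).astype(np.uint8); m[:, :360]=0
n,l,st,ct=cv2.connectedComponentsWithStats(m)
for i in range(1,n):
    x,y,w,h,a=st[i]
    if 70<w<130 and 60<h<115:
        pts=np.argwhere(l==i)[:,::-1].astype(np.float32); e=cv2.fitEllipse(cv2.convexHull(pts)); print(st[i],e, ray("wrist",e[0],42,P).round(1), move((*ray("wrist",e[0],42,P),108.6)).round(2))
E
```

```text
[ 373  171   92   86 1821] ((418.1479797363281, 213.20425415039062), (84.5383071899414, 93.69829559326172), 61.947078704833984) [ 572.4 -132.8] [ 0.12  3.31 -0.02]
[ 399  351   73   69 2245] ((435.6415710449219, 386.08148193359375), (45.534873962402344, 95.28658294677734), 127.0106430053711) [ 431.7 -209.2] [-5.09  4.48  0.04]
```

Request:
play_rows(
  delta_pos=[
    [0.05,0.9,0],
    [0.05,1,0.2],
    [0.03,0.9,0.3],
    [0,0.4,0.3],
    [0,0,0.3],
    [0,0,0.1],
    [0,0,0],
  ],
  roll=[0,0,0,0,0,0,0],
  grip=[150,150,150,150,150,150,150],
)

```text
time_s: 7.55
position: [571.6, -124.1, 69.7]
tcp_rot: [-3.132, 0.015, 0.286]
ft_force: [0.7, 1.1, -0.3]
grip_width: 61.6
```

```bash
python3 - <<'E'
from h import *
print(move((572.4,-132.5,60)).round(3), env.read_state()["tcp_rot"].round(3))
E
```

```text
[-0.048  0.278  0.321] [-3.132  0.015  0.286]
```

Request:
play_rows(
  delta_pos=[
    [-0.03,0.25,0],
    [0,0.02,0.2],
    [0,0,0.15],
    [0,0,0],
  ],
  roll=[0,0,0,0],
  grip=[150,150,150,150],
)

```text
time_s: 7.95
position: [573.1, -130.8, 59.3]
tcp_rot: [-3.133, 0.014, 0.288]
ft_force: [-0.7, -0.5, -1.4]
grip_width: 61.7
```

```bash
python3 - <<'E'
from h import *
print(move((572.4,-132.5,39)).round(3), env.read_state()["position"].round(1))
im=optics.camera("side")[...,::-1]; a=im[205:305,260:380]
im2=optics.camera("scene")[...,::-1]; b=im2[120:220,220:340]
cv2.imwrite("pics/c1.png",cv2.resize(np.hstack([a,b]),None,fx=3.3,fy=3.3,interpolation=cv2.INTER_CUBIC))
E
```

```text
[-0.03   0.054  0.676] [ 573.1 -130.8   59.3]
```

View pics/c1.png

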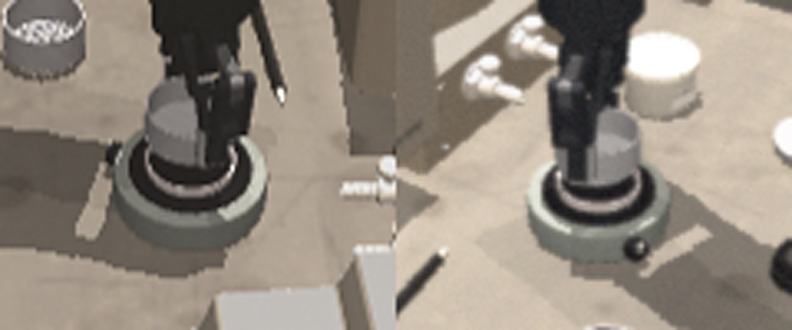

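Pan is above the ring and laterally aligned in both views (ring 147–238 / 555–641). Lower gently.

Request:
play_rows(
  delta_pos=[
    [-0.03,0.05,0.2],
    [0,0,0.2],
    [0,0,0.15],
    [0,0,0.08],
    [0,0,0],
  ],
  roll=[0,0,0,0,0],
  grip=[150,150,150,150,150],
)

```text
time_s: 8.55
position: [572.9, -132.8, 39.5]
tcp_rot: [-3.134, 0.012, 0.288]
ft_force: [1.0, -0.9, -0.0]
grip_width: 61.8
```

Request:
play_rows(
  delta_pos=[
    [0,0,0.06],
    [0,0,0.04],
    [0,0,0.0],
  ],
  roll=[0,0,0],
  grip=[150,150,150],
)

```text
time_s: 8.85
position: [573.1, -132.9, 39.6]
tcp_rot: [-3.134, 0.012, 0.289]
ft_force: [0.6, -0.9, -1.4]
grip_width: 61.6
```

Request:
play_rows(
  delta_pos=[
    [0,0,0.1],
    [0,0,0.1],
    [0,0,0.0],
  ],
  roll=[0,0,0],
  grip=[150,150,150],
)

```text
time_s: 9.15
position: [573.5, -133.0, 39.7]
tcp_rot: [-3.136, 0.01, 0.289]
ft_force: [-0.0, -0.0, -1.7]
grip_width: 62.0
```

Contact at 39.6, as expected for home (35+4). Release and rise, shifting back for a look.

Request:
play_rows(
  delta_pos=[
    [0,0,0],
    [0,0,0],
    [0,0,0],
    [0,0,-0.3],
    [0,0,-1],
    [0,0,-1],
    [0,0,-0.6],
    [0,0,0],
  ],
  roll=[0,0,0,0,0,0,0,0],
  grip=[0,0,0,0,0,0,0,0],
)

```text
time_s: 9.95
position: [574.3, -133.1, 130.3]
tcp_rot: [-3.135, 0.012, 0.289]
ft_force: [-0.5, 1.2, -0.1]
grip_width: 85.2
```

```bash
cat >> h.py <<'E'
def rims(im,P,z,lo=150,box=None,rmin=50,rmax=200,expect=None):
    """ellipse fits of bright thin rims -> world"""
    g=cv2.cvtColor(np.ascontiguousarray(im),cv2.COLOR_BGR2GRAY); m=((g>lo)*255).astype(np.uint8)
    if box: k=np.zeros_like(m); k[box[1]:box[3],box[0]:box[2]]=255; m&=k
    n,l,st,_=cv2.connectedComponentsWithStats(m)
    for i in range(1,n):
        x,y,w,h,a=st[i]
        if rmin<w<rmax and rmin*.8<h<rmax:
            e=cv2.fitEllipse(cv2.convexHull(np.argwhere(l==i)[:,::-1].astype(np.float32)))
            print(st[i],np.round(e[0]+e[1],1),"world",ray("",e[0],z,P).round(1))
E
python3 - <<'E'
from h import *
s=env.read_state(); print(s["position"].round(1))
P=optics.camera_params("wrist"); im=optics.camera("wrist")[...,::-1]; cv2.imwrite("pics/w6.png",im)
print(proj(P,(572.4,-132.5,61)).round(),move((464,29,170)).round(2))
rims(im,P,61)
E
```

```text
[ 574.3 -133.1  130.3]
[279. 219.] [-1.99 -6.23 -1.3 ]
[ 395    0  165   58 4867] [698.3 111.1  25.9 149.5] world [ 724.1 -376.9]
[ 434  369   64   51 2084] [464.4 399.7  51.9  75.6] world [ 458.1 -338.1]
```

View pics/w6.png

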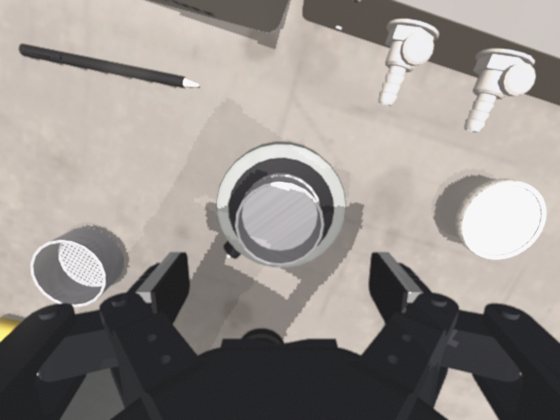

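Pan sits in the seat, rim centre (280,221), concentric with the drum (281,205, lower plane); nothing tilted. I'll move to the fine sieve (seen at (70,273)).

Request:
play_rows(
  delta_pos=[
    [-0.28,-0.8,0],
    [-0.28,-0.95,0],
    [-0.28,-0.95,0],
    [-0.28,-0.95,0],
    [-0.28,-0.95,0],
    [-0.28,-0.95,0],
    [-0.2,-0.4,0],
    [0,0,0],
  ],
  roll=[0,0,0,0,0,0,0,0],
  grip=[0,0,0,0,0,0,0,0],
)

```text
time_s: 10.8
position: [461.1, 27.0, 122.8]
tcp_rot: [-3.129, 0.024, 0.288]
ft_force: [0.6, -0.6, 0.5]
grip_width: 85.7
```

```bash
python3 - <<'E'
from h import *
s=env.read_state(); print(s["position"].round(1),s["tcp_rot"].round(3))
P=optics.camera_params("wrist"); im=optics.camera("wrist")[...,::-1]; cv2.imwrite("pics/w7.png",im)
u=proj(P,(466,29.5,40)).round().astype(int); print(u)
for lo in(180,200,215,230): print(lo); rims(im,P,40,lo,(u[0]-70,u[1]-70,u[0]+70,u[1]+70))
E
```

```text
[461.1  27.  122.8] [-3.129  0.024  0.288]
[280 203]
180
[ 210  133  140   72 6810] [285.  167.2  76.4 311.5] world [494.1  33.6]
200
215
230
```

View pics/w7.png

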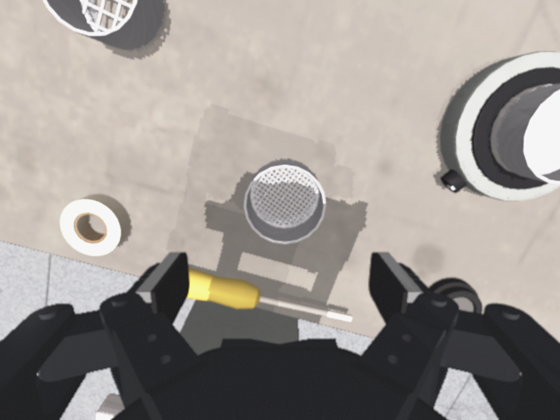

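Fine sieve rim is at (245–326, 162–243), centre (285.5, 203), so world ≈ (467, 26), consistent. Descend.

Request:
play_rows(
  delta_pos=[
    [0.15,0.08,0.2],
    [0.02,0,0.6],
    [0,0,0.8],
    [0,0,0.8],
    [0,0,0.6],
    [0,0,0.4],
    [0,0,0.1],
    [0,0,0],
  ],
  roll=[0,0,0,0,0,0,0,0],
  grip=[0,0,0,0,0,0,0,0],
)

```text
time_s: 11.65
position: [470.2, 19.5, 10.4]
tcp_rot: [-3.13, 0.023, 0.28]
ft_force: [0.4, 0.1, 0.6]
grip_width: 85.0
```

```bash
python3 - <<'E'
from h import *
s=env.read_state(); print(s["position"].round(1),s["tcp_rot"].round(3),s["ft_force"].round(1),move((467,26,8)).round(3))
E
```

```text
[470.2  19.5  10.4] [-3.13   0.023  0.28 ] [0.4 0.1 0.6] [-0.042 -0.238  0.083]
```

Request:
play_rows(
  delta_pos=[
    [-0.04,-0.2,0.04],
    [0,-0.03,0.04],
    [0,0,0],
    [0,0,0],
    [0,0,0],
    [0,0,0],
    [0,0,0],
    [0,0,0],
  ],
  roll=[0,0,0,0,0,0,0,0],
  grip=[0,0,0,150,150,150,150,150],
  newtons=40,
)

```text
time_s: 12.45
position: [468.7, 26.2, 11.0]
tcp_rot: [-3.132, 0.018, 0.281]
ft_force: [0.3, 0.6, -1.3]
grip_width: 63.3
```

Request:
play_rows(
  delta_pos=[
    [0,0,0],
    [0,0,-0.2],
    [0,0,-0.5],
    [0,0,-0.8],
    [0,0,-0.8],
    [0,0,-0.8],
    [0,0,-0.4],
    [0,0,0],
  ],
  roll=[0,0,0,0,0,0,0,0],
  grip=[150,150,150,150,150,150,150,150],
)

```text
time_s: 13.25
position: [470.3, 25.7, 121.5]
tcp_rot: [-3.131, 0.019, 0.281]
ft_force: [0.4, 0.2, -1.6]
grip_width: 63.7
```

```bash
python3 - <<'E'
from h import *
s=env.read_state(); print(s["position"].round(1),s["tcp_rot"].round(3),s["ft_force"].round(1),move((572.7,-132.5,125)).round(3))
E
```

```text
[470.3  25.7 121.5] [-3.131  0.019  0.281] [ 0.4  0.2 -1.6] [ 1.817  6.01  -0.213]
```

Request:
play_rows(
  delta_pos=[
    [0.2,0.4,0],
    [0.3,0.9,0],
    [0.3,1,0],
    [0.3,1,0],
    [0.3,1,0],
    [0.3,0.8,0],
    [0.1,0.4,0],
    [0,0.1,0],
  ],
  roll=[0,0,0,0,0,0,0,0],
  grip=[150,150,150,150,150,150,150,150],
)

```text
time_s: 14.05
position: [571.9, -129.9, 111.3]
tcp_rot: [-3.128, 0.026, 0.282]
ft_force: [0.1, 0.2, -1.8]
grip_width: 63.4
```

```bash
python3 - <<'E'
from h import *
s=env.read_state(); print(s["position"].round(1),s["tcp_rot"].round(3),s["ft_force"].round(1),move((574,-132.3,95)).round(3))
E
```

```text
[ 571.9 -129.9  111.3] [-3.128  0.026  0.282] [ 0.1  0.2 -1.8] [0.058 0.104 0.54 ]
```

Request:
play_rows(
  delta_pos=[
    [0.05,0.1,0.2],
    [0,0,0.3],
    [0,0,0.3],
    [0,0,0.1],
    [0,0,0],
  ],
  roll=[0,0,0,0,0],
  grip=[150,150,150,150,150],
)

```text
time_s: 14.55
position: [571.7, -129.8, 80.2]
tcp_rot: [-3.126, 0.029, 0.284]
ft_force: [-0.2, 0.2, -1.5]
grip_width: 63.4
```

```bash
python3 - <<'E'
from h import *
s=env.read_state(); print(s["position"].round(1),s["tcp_rot"].round(3),s["ft_force"].round(1),move((574,-132.3,72)).round(3))
im=optics.camera("side")[...,::-1]; a=im[195:295,265:375]
im2=optics.camera("scene")[...,::-1]; b=im2[110:210,225:335]
cv2.imwrite("pics/c2.png",cv2.resize(np.hstack([a,b]),None,fx=3.5,fy=3.5,interpolation=cv2.INTER_CUBIC))
E
```

```text
[ 571.7 -129.8   80.2] [-3.126  0.029  0.284] [-0.2  0.2 -1.5] [0.06  0.105 0.272]
```

View pics/c2.png

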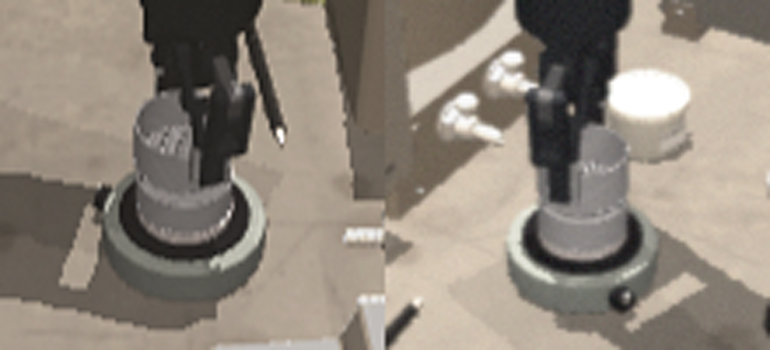

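Fine sieve hovers over the pan about 1–2 mm off, as the reading says. Correct and lower.

Request:
play_rows(
  delta_pos=[
    [0.06,0.1,0],
    [0.02,0.02,0.1],
    [0,0,0.1],
    [0,0,0.1],
    [0,0,0.05],
    [0,0,0],
  ],
  roll=[0,0,0,0,0,0],
  grip=[150,150,150,150,150,150],
)

```text
time_s: 15.25
position: [576.1, -133.2, 71.8]
tcp_rot: [-3.128, 0.026, 0.284]
ft_force: [-1.5, 1.1, 1.4]
grip_width: 63.8
```

Request:
play_rows(
  delta_pos=[
    [-0.05,0,0.1],
    [0,0,0.1],
    [0,0,0],
  ],
  roll=[0,0,0],
  grip=[150,150,150],
)

```text
time_s: 15.55
position: [576.7, -133.2, 72.3]
tcp_rot: [-3.131, 0.019, 0.284]
ft_force: [-0.8, 0.5, -3.2]
grip_width: 63.5
```

Seated (pressing no longer lowers it; tilt self-levels). Release and rise.

Request:
play_rows(
  delta_pos=[
    [0,0,0],
    [0,0,0],
    [0,0,0],
    [0,0,-0.3],
    [0,0,-0.8],
    [0,0,-0.8],
    [0,0,-0.5],
    [0,0,0],
  ],
  roll=[0,0,0,0,0,0,0,0],
  grip=[0,0,0,0,0,0,0,0],
)

```text
time_s: 16.35
position: [578.1, -133.7, 147.3]
tcp_rot: [-3.13, 0.02, 0.284]
ft_force: [-0.4, 0.0, -1.0]
grip_width: 85.3
```

```bash
python3 - <<'E'
from h import *
s=env.read_state(); print(s["position"].round(1),s["tcp_rot"].round(3),s["ft_force"].round(1),move((572,182,150)).round(3))
im=optics.camera("side")[...,::-1]; a=im[195:295,265:375]
w=optics.camera("wrist")[...,::-1]; P=optics.camera_params("wrist"); b=w[120:290,200:370]; print(proj(P,(572.4,-132.8,101)))
cv2.imwrite("pics/c3.png",np.hstack([cv2.resize(a,(440,400),interpolation=cv2.INTER_CUBIC),cv2.resize(b[:, :],(360,360))[:360].repeat(1,0) if 0 else cv2.copyMakeBorder(cv2.resize(b,(340,340)),0,60,0,0,cv2.BORDER_CONSTANT)]))
E
```

```text
[ 578.1 -133.7  147.3] [-3.13   0.02   0.284] [-0.4  0.  -1. ] [  2.751 -10.158  -0.027]
[277.51862711 234.43958685]
```

View pics/c3.png

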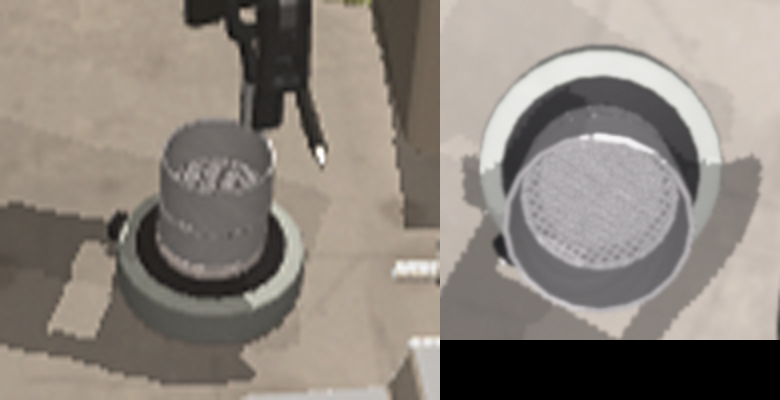

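Fine sieve sits flush and straight on the pan (side view seam horizontal, wall edges continuous; wrist rim centre ≈ (279,231)). On to the coarse sieve.

Request:
play_rows(
  delta_pos=[
    [0.1,-0.5,0],
    [0.25,-1,0],
    [0.25,-1,0],
    [0.25,-1,0],
    [0.25,-1,0],
    [0.25,-1,0],
    [0.25,-1,0],
    [0.25,-1,0],
  ],
  roll=[0,0,0,0,0,0,0,0],
  grip=[0,0,0,0,0,0,0,0],
)

```text
time_s: 17.25
position: [562.2, 108.8, 138.1]
tcp_rot: [-3.124, 0.035, 0.28]
ft_force: [-0.1, -0.6, -0.1]
grip_width: 85.4
```

Request:
play_rows(
  delta_pos=[
    [0.25,-1,0],
    [0.2,-0.8,0],
    [0.1,-0.3,0],
    [0,0,0],
    [0,0,0],
  ],
  roll=[0,0,0,0,0],
  grip=[0,0,0,0,0],
)

```text
time_s: 17.75
position: [556.2, 181.9, 134.0]
tcp_rot: [-3.123, 0.043, 0.286]
ft_force: [0.5, -0.6, -0.4]
grip_width: 85.6
```

```bash
python3 - <<'E'
from h import *
s=env.read_state(); print(s["position"].round(1),s["tcp_rot"].round(3),move((572,182,14)).round(2),s["joint_positions"].round(2))
P=optics.camera_params("wrist"); im=optics.camera("wrist")[...,::-1]; cv2.imwrite("pics/w8.png",im)
u=proj(P,(572,182,50)).round().astype(int); print(u)
b=(u[0]-75,u[1]-75,u[0]+75,u[1]+75)
c=im[max(b[1],0):b[3],max(b[0],0):b[2]]
cv2.imwrite("pics/w8c.png",cv2.resize(c,None,fx=3,fy=3,interpolation=cv2.INTER_CUBIC))
for lo in(170,190,200,210,220,230): rims(im,P,50,lo,b)
E
```

```text
[556.2 181.9 134. ] [-3.123  0.043  0.286] [0.68 0.22 3.97] [0.25 0.49 1.49 0.02 1.2  1.52]
[287 189]
[ 212  114  150   84 9746] [288.  154.1 100.4 247.2] world [597.5 189.1]
[ 244  146   84   47 1294] [285.3 182.7  74.2  82.9] world [576.2 184.7]
[ 244  146   84   47 1153] [285.3 183.5  75.5  82.6] world [575.6 184.5]
[ 244  146   84   46 1037] [285.3 183.6  75.9  82.3] world [575.5 184.5]
[244 146  83  46 862] [285.2 184.2  76.9  82. ] world [575.1 184.5]
[245 146  82  46 603] [285.3 184.4  77.   81.2] world [574.9 184.4]
```

View pics/w8c.png

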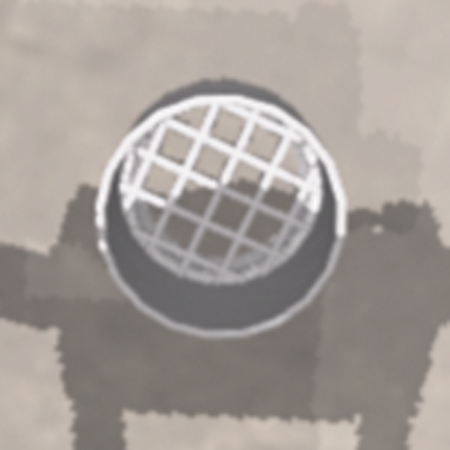

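Coarse rim centre is at (285.7,185.8), giving world ≈ (574,183.6). The tool has drifted about 2.6° in pitch; pick and place with similar tilt keeps pieces upright. Descend.

Request:
play_rows(
  delta_pos=[
    [0.35,0.1,0],
    [0.35,0.1,0.3],
    [0.04,0,0.6],
    [0,0,0.8],
    [0,0,0.8],
    [0,0,0.6],
    [0,0,0.3],
    [0,0,0],
  ],
  roll=[0,0,0,0,0,0,0,0],
  grip=[0,0,0,0,0,0,0,0],
)

```text
time_s: 18.6
position: [577.0, 173.7, 28.0]
tcp_rot: [-3.123, 0.041, 0.274]
ft_force: [0.4, -0.2, 0.9]
grip_width: 85.6
```

```bash
python3 - <<'E'
from h import *
s=env.read_state(); print(s["position"].round(1),s["tcp_rot"].round(3),s["ft_force"].round(1),move((574,183.6,14)).round(3))
E
```

```text
[577.  173.7  28. ] [-3.123  0.041  0.274] [ 0.4 -0.2  0.9] [ 0.013 -0.335  0.473]
```

Request:
play_rows(
  delta_pos=[
    [0,-0.2,0],
    [0.01,-0.12,0],
    [0,0,0.25],
    [0,0,0.2],
    [0,0,0],
  ],
  roll=[0,0,0,0,0],
  grip=[0,0,0,0,0],
)

```text
time_s: 19.1
position: [575.5, 183.8, 16.9]
tcp_rot: [-3.124, 0.037, 0.274]
ft_force: [0.0, 0.2, -1.3]
grip_width: 85.5
```

```bash
python3 - <<'E'
from h import *
s=env.read_state(); print(s["position"].round(1),s["tcp_rot"].round(3),s["ft_force"].round(1),move((574,183.6,14)).round(3))
w=optics.camera("wrist")[...,::-1]; cv2.imwrite("pics/w9.png",w)
P=optics.camera_params("wrist"); print(proj(P,(574,183.6,50)).round(1), proj(P,(474.4+2,294.5,33)).round(1))
for lo in (190,200,210,220,230): rims(w,P,50,lo,(150,130,420,340))
E
```

```text
[575.5 183.8  16.9] [-3.124  0.037  0.274] [ 0.   0.2 -1.3] [-0.045 -0.003  0.099]
[278.2 299. ] [ 30.6 380.7]
```

Request:
play_rows(
  delta_pos=[
    [-0.04,0,0.06],
    [0,0,0],
    [0,0,0],
    [0,0,0],
    [0,0,0],
    [0,0,0],
    [0,0,0],
  ],
  roll=[0,0,0,0,0,0,0],
  grip=[0,0,150,150,150,150,150],
  newtons=40,
)

```text
time_s: 19.85
position: [574.7, 183.4, 16.2]
tcp_rot: [-3.124, 0.035, 0.273]
ft_force: [0.7, 0.3, -0.4]
grip_width: 62.9
```

Request:
play_rows(
  delta_pos=[
    [0,0,-0.2],
    [0,0,-0.5],
    [0,0,-0.8],
    [0,0,-0.9],
    [0,0,-1],
    [0,0,-0.8],
    [0,0,-0.4],
    [0,0,0],
  ],
  roll=[0,0,0,0,0,0,0,0],
  grip=[150,150,150,150,150,150,150,150],
)

```text
time_s: 20.65
position: [580.2, 182.1, 165.6]
tcp_rot: [-3.124, 0.033, 0.273]
ft_force: [0.2, 0.8, -1.0]
grip_width: 62.8
```

```bash
python3 - <<'E'
from h import *
s=env.read_state(); print(s["position"].round(1),s["tcp_rot"].round(3),s["ft_force"].round(1),move((575.5,-132.5,150)).round(3))
w=optics.camera("wrist")[...,::-1]; cv2.imwrite("pics/w10.png",w)
E
```

```text
[580.2 182.1 165.6] [-3.124  0.033  0.273] [ 0.2  0.8 -1. ] [-2.962 10.066  0.44 ]
```

Request:
play_rows(
  delta_pos=[
    [-0.1,0.4,0],
    [-0.18,0.65,0],
    [-0.18,0.65,0],
    [-0.18,0.65,0],
    [-0.18,0.65,0],
    [-0.18,0.65,0],
    [-0.18,0.65,0],
    [-0.18,0.65,0],
  ],
  roll=[0,0,0,0,0,0,0,0],
  grip=[150,150,150,150,150,150,150,150],
)

```text
time_s: 21.5
position: [575.4, 18.6, 151.6]
tcp_rot: [-3.121, 0.053, 0.276]
ft_force: [-0.1, -0.2, -1.1]
grip_width: 62.8
```

Request:
play_rows(
  delta_pos=[
    [-0.18,0.65,0],
    [-0.18,0.65,0],
    [-0.18,0.65,0],
    [-0.18,0.65,0],
    [-0.18,0.65,0],
    [-0.18,0.65,0],
    [-0.1,0.35,0],
    [0,0,0],
  ],
  roll=[0,0,0,0,0,0,0,0],
  grip=[150,150,150,150,150,150,150,150],
)

```text
time_s: 22.3
position: [568.6, -126.6, 138.9]
tcp_rot: [-3.113, 0.07, 0.271]
ft_force: [-0.7, 0.4, -1.1]
grip_width: 62.6
```

```bash
python3 - <<'E'
from h import *
s=env.read_state(); print(s["position"].round(1),s["tcp_rot"].round(3),s["ft_force"].round(1),move((574.5,-132.8,128)).round(3))
E
```

```text
[ 568.6 -126.6  138.9] [-3.113  0.07   0.271] [-0.7  0.4 -1.1] [0.16  0.263 0.344]
```

Slow moves drift more per distance (the lock-in is per row), so I'll use fast moves from here. Now align over the column.

Request:
play_rows(
  delta_pos=[
    [0.15,0.22,0],
    [0.02,0.03,0.2],
    [0,0,0.15],
    [0,0,0],
  ],
  roll=[0,0,0,0],
  grip=[150,150,150,150],
)

```text
time_s: 22.7
position: [574.8, -130.9, 125.5]
tcp_rot: [-3.111, 0.072, 0.273]
ft_force: [0.4, -0.1, -1.8]
grip_width: 62.4
```

```bash
python3 - <<'E'
from h import *
s=env.read_state(); print(s["position"].round(1),s["tcp_rot"].round(3),s["ft_force"].round(1),move((574.5,-132.8,112)).round(3))
E
```

```text
[ 574.8 -130.9  125.5] [-3.111  0.072  0.273] [ 0.4 -0.1 -1.8] [0.006 0.072 0.449]
```

Request:
play_rows(
  delta_pos=[
    [0,0.07,0],
    [0,0,0.12],
    [0,0,0.1],
    [0,0,0.08],
    [0,0,0],
  ],
  roll=[0,0,0,0,0],
  grip=[150,150,150,150,150],
)

```text
time_s: 23.2
position: [574.7, -131.9, 115.8]
tcp_rot: [-3.111, 0.072, 0.274]
ft_force: [0.5, -0.7, -1.8]
grip_width: 63.0
```

```bash
python3 - <<'E'
from h import *
s=env.read_state(); print(s["position"].round(1),s["tcp_rot"].round(3),s["ft_force"].round(1),move((574.5,-132.8,110)).round(3))
a=optics.camera("side")[...,::-1][170:290,260:380]; b=optics.camera("scene")[...,::-1][90:210,220:340]
cv2.imwrite("pics/c4.png",cv2.resize(np.hstack([a,b]),None,fx=3.3,fy=3.3,interpolation=cv2.INTER_CUBIC))
E
```

```text
[ 574.7 -131.9  115.8] [-3.111  0.072  0.274] [ 0.5 -0.7 -1.8] [-0.     0.032  0.192]
```

View pics/c4.png

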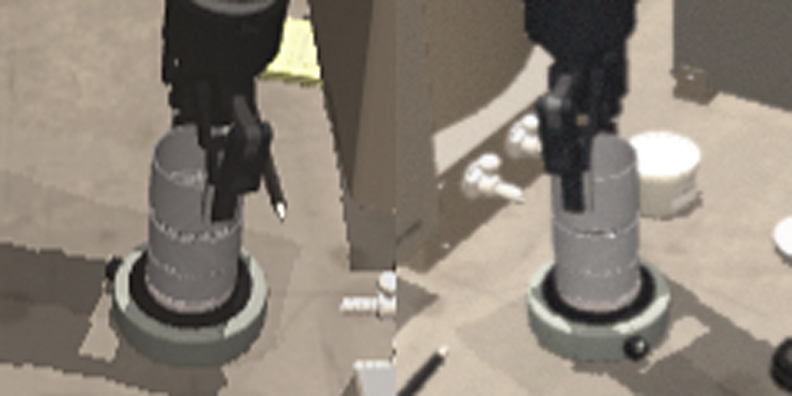

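Coarse skirt has entered the fine sieve's mouth, aligned in both views. Continue down.

Request:
play_rows(
  delta_pos=[
    [0,0.03,0.1],
    [0,0,0.08],
    [0,0,0.08],
    [0,0,0],
  ],
  roll=[0,0,0,0],
  grip=[150,150,150,150],
)

```text
time_s: 23.7
position: [576.1, -133.5, 110.8]
tcp_rot: [-3.115, 0.066, 0.274]
ft_force: [-0.7, 0.0, 0.4]
grip_width: 62.5
```

Request:
play_rows(
  delta_pos=[
    [0,0,0.1],
    [0,0,0.1],
    [0,0,0],
  ],
  roll=[0,0,0],
  grip=[150,150,150],
)

```text
time_s: 24.0
position: [578.0, -133.9, 111.0]
tcp_rot: [-3.119, 0.059, 0.274]
ft_force: [-0.6, -0.4, -2.1]
grip_width: 62.8
```

Pressing also undoes the tilt; a few more gentle presses to level the piece, compensating the x creep.

Request:
play_rows(
  delta_pos=[
    [-0.03,0,0.12],
    [-0.03,0,0.12],
    [-0.03,0,0.12],
    [-0.03,0,0.12],
    [0,0,0],
  ],
  roll=[0,0,0,0,0],
  grip=[150,150,150,150,150],
)

```text
time_s: 24.5
position: [578.4, -133.9, 110.6]
tcp_rot: [-3.126, 0.042, 0.274]
ft_force: [-1.2, -0.0, -2.7]
grip_width: 62.7
```

Request:
play_rows(
  delta_pos=[
    [-0.03,0,0.1],
    [-0.02,0,0.1],
    [0,0,0],
    [0,0,0],
    [0,0,0],
    [0,0,0],
  ],
  roll=[0,0,0,0,0,0],
  grip=[150,150,150,0,0,0],
)

```text
time_s: 25.1
position: [577.8, -134.1, 109.0]
tcp_rot: [-3.128, 0.037, 0.274]
ft_force: [0.5, 0.5, -1.0]
grip_width: 85.1
```

Request:
play_rows(
  delta_pos=[
    [0,0,-0.3],
    [0,0,-0.8],
    [0,0,-1],
    [0,0,-0.5],
    [0,0,0],
  ],
  roll=[0,0,0,0,0],
  grip=[0,0,0,0,0],
)

```text
time_s: 25.6
position: [580.6, -134.6, 189.6]
tcp_rot: [-3.127, 0.039, 0.274]
ft_force: [0.3, 0.2, -1.0]
grip_width: 85.6
```

```bash
python3 - <<'E'
from h import *
s=env.read_state(); print(s["position"].round(1),s["tcp_rot"].round(3),s["ft_force"].round(1),move((470,-306.5,150)).round(3))
w=optics.camera("wrist")[...,::-1]; P=optics.camera_params("wrist"); cv2.imwrite("pics/w11.png",w)
print(proj(P,(572.4,-132.8,144)))
for lo in(110,130,150,170,190): rims(w,P,144,lo,(170,130,390,335),60,180)
# side-view column silhouette: grey wall edges per row
a=optics.camera("side")[...,::-1]; cv2.imwrite("pics/s11.png",a); b=optics.camera("scene")[...,::-1]; cv2.imwrite("pics/sc11.png",b)
E
```

```text
[ 580.6 -134.6  189.6] [-3.127  0.039  0.274] [ 0.3  0.2 -1. ] [-5.044  4.543  1.45 ]
[274.95899358 236.75966113]
[ 297  130   93   59 2775] [349.5 148.   80.5 114.7] world [ 640.5 -160.5]
[ 227  141  105   54 1447] [279.4 187.8  93.1 102.4] world [ 605.3 -126.6]
[ 277  205  113  130 7046] [327.5 332.9  97.  270.1] world [ 509.1 -190.4]
```

Press ended at TCP 110.6 (home predicted 110.2) and upright, so the coarse sieve is home. Move fast to the lid.

Request:
play_rows(
  delta_pos=[
    [-0.7,0.6,0],
    [-0.95,0.85,0],
    [-0.95,0.85,0],
    [-0.95,0.85,0.2],
    [-0.8,0.75,0.4],
    [-0.4,0.4,0.4],
    [0,0,0.2],
    [0,0,0],
  ],
  roll=[0,0,0,0,0,0,0,0],
  grip=[0,0,0,0,0,0,0,0],
)

```text
time_s: 26.55
position: [468.7, -300.0, 143.7]
tcp_rot: [-3.114, 0.053, 0.276]
ft_force: [-0.2, 0.7, 0.6]
grip_width: 85.4
```

```bash
python3 - <<'E'
from h import *
s=env.read_state(); print(s["position"].round(1),s["tcp_rot"].round(3),s["joint_positions"].round(2))
w=optics.camera("wrist")[...,::-1]; P=optics.camera_params("wrist"); cv2.imwrite("pics/w12.png",w)
print(proj(P,(470,-306.5,12)).round(), proj(P,(470,-306.5,32)).round())
for lo in(200,215,230,240): rims(w,P,12,lo,(100,80,480,330),50,130)
g=cv2.cvtColor(np.ascontiguousarray(w),cv2.COLOR_BGR2GRAY); u=proj(P,(470,-306.5,32))
n,l,st,ct=cv2.connectedComponentsWithStats(((g<60)*255).astype(np.uint8))
for i in range(1,n):
    if 200<st[i][4]<4000 and np.hypot(*(ct[i]-u))<60: print("dark",st[i],ct[i].round(1),ray("",ct[i],32,P).round(1))
E
```

```text
[ 468.7 -300.   143.7] [-3.114  0.053  0.276] [-0.62  0.43  1.56 -0.03  1.21  0.68]
[290. 191.] [291. 197.]
[ 307  112   86   47 1933] [346.7 137.   50.4  90.4] world [ 530.9 -339.9]
[ 392  123   88  103 3258] [437.1 166.6  86.  131.1] world [ 528.5 -426. ]
[ 383  243   66   43 1060] [421.4 259.3  46.4  77.5] world [ 439.2 -450.9]
[ 282  245   97   72 3036] [355.9 282.   70.4 141.7] world [ 396.5 -398.2]
dark [282 179  24  28 538] [293.4 192.9] [ 474.6 -307.7]
```

```bash
python3 - <<'E'
from h import *
w=cv2.imread("pics/w12.png"); P=optics.camera_params("wrist")
x0,y0=220,120; c=w[y0:y0+150,x0:x0+150]; g=cv2.cvtColor(c,cv2.COLOR_BGR2GRAY)
for p2 in (25,15):
  for (a,b,z) in ((33,46,12),(11,18,32)):
    r=cv2.HoughCircles(cv2.GaussianBlur(g,(3,3),0),cv2.HOUGH_GRADIENT,1,5,param1=90,param2=p2,minRadius=a,maxRadius=b)
    if r is not None:
        for q in r[0][:4]: uv=q[:2]+[x0,y0]; print(p2,z,uv,q[2],ray("",uv,z,P).round(1))
print(g[73,::5].tolist()); print(g[::5,73].tolist()); print(c[73,::15].tolist())
E
```

```text
25 12 [293.5 188.5] 33.8 [ 473.4 -308.6]
25 12 [291.5 183.5] 38.0 [ 477.4 -305.5]
25 32 [293.5 193.5] 14.0 [ 474.1 -308. ]
15 12 [293.5 188.5] 33.8 [ 473.4 -308.6]
15 12 [291.5 183.5] 38.0 [ 477.4 -305.5]
15 12 [290.5 192.5] 38.2 [ 468.9 -307. ]
15 32 [293.5 193.5] 14.0 [ 474.1 -308. ]
[119, 134, 160, 131, 133, 129, 122, 118, 174, 187, 188, 189, 132, 51, 51, 49, 49, 40, 191, 190, 185, 202, 132, 129, 131, 135, 177, 150, 137, 169]
[195, 185, 186, 186, 183, 124, 122, 129, 196, 191, 189, 189, 29, 54, 52, 51, 46, 43, 189, 196, 209, 132, 129, 133, 136, 136, 137, 142, 183, 144]
[[114, 118, 124], [125, 129, 137], [115, 120, 127], [188, 185, 189], [132, 131, 133], [51, 48, 50], [192, 189, 193], [203, 200, 204], [124, 129, 136], [143, 148, 157]]
```

Knob circle (293.5,193.5, r 14 px = 12 mm ✓) gives lid at ≈ (474,−308). Disc circle agrees.

```bash
python3 - <<'E'
from h import *
print(move((474,-308,17)).round(3))
E
```

```text
[0.311 0.421 4.215]
```

Request:
play_rows(
  delta_pos=[
    [0.3,0.35,0.1],
    [0,0,0.5],
    [0,0,0.8],
    [0,0,0.8],
    [0,0,0.8],
    [0,0,0.4],
    [0,0,0.2],
    [0,0,0],
  ],
  roll=[0,0,0,0,0,0,0,0],
  grip=[0,0,0,0,0,0,0,0],
)

```text
time_s: 27.4
position: [481.0, -300.7, 35.2]
tcp_rot: [-3.118, 0.048, 0.286]
ft_force: [0.2, 0.2, -0.1]
grip_width: 85.7
```

```bash
python3 - <<'E'
from h import *
s=env.read_state(); print(s["position"].round(1),s["tcp_rot"].round(3),s["ft_force"].round(1),move((474,-308,17)).round(3))
E
```

```text
[ 481.  -300.7   35.2] [-3.118  0.048  0.286] [ 0.2  0.2 -0.1] [-0.262  0.181  0.615]
```

Request:
play_rows(
  delta_pos=[
    [-0.24,0.17,0.1],
    [0,0,0.25],
    [0,0,0.1],
    [0,0,0],
  ],
  roll=[0,0,0,0],
  grip=[0,0,0,0],
)

```text
time_s: 27.8
position: [475.6, -309.0, 23.6]
tcp_rot: [-3.122, 0.046, 0.286]
ft_force: [0.7, 0.4, -0.3]
grip_width: 85.2
```

```bash
python3 - <<'E'
from h import *
s=env.read_state(); print(s["position"].round(1),s["tcp_rot"].round(3),s["ft_force"].round(1),move((474,-308,17)).round(3))
w=optics.camera("wrist")[...,::-1]; P=optics.camera_params("wrist"); cv2.imwrite("pics/w13.png",w)
u=proj(P,(474,-308,32)).round().astype(int); print(u)
x0,y0=u-80; c=np.ascontiguousarray(w[y0:y0+160,x0:x0+160]); g=cv2.GaussianBlur(cv2.cvtColor(c,cv2.COLOR_BGR2GRAY),(3,3),0)
r=cv2.HoughCircles(g,cv2.HOUGH_GRADIENT,1,5,param1=80,param2=15,minRadius=20,maxRadius=32)
if r is not None:
    for q in r[0][:4]: uv=q[:2]+[x0,y0]; print(uv,q[2],ray("",uv,32,P).round(1))
m=(g<75); print(m[60:100:10].astype(int).sum(1)); print([np.flatnonzero(m[k])[[0,-1]].tolist() for k in range(50,120,10) if m[k].any()])
E
```

```text
[ 475.6 -309.    23.6] [-3.122  0.046  0.286] [ 0.7  0.4 -0.3] [-0.031 -0.042  0.223]
[277 269]
[277.5 268.5] 23.1 [ 474.3 -308.3]
[278.5 259.5] 22.9 [ 479.1 -307.4]
[281.5 263.5] 27.9 [ 477.5 -309.4]
[38 42 45 41]
[[71, 90], [62, 99], [60, 101], [58, 102], [60, 100], [71, 88]]
```

Request:
play_rows(
  delta_pos=[
    [-0.03,-0.03,0.15],
    [0,0,0.06],
    [0,0,0],
  ],
  roll=[0,0,0],
  grip=[0,0,0],
)

```text
time_s: 28.15
position: [474.3, -308.3, 17.4]
tcp_rot: [-3.122, 0.045, 0.286]
ft_force: [0.1, 0.1, 0.6]
grip_width: 85.4
```

Request:
play_rows(
  delta_pos=[
    [0,0,0],
    [0,0,0],
    [0,0,0],
    [0,0,0],
    [0,0,0],
    [0,0,0],
    [0,0,0],
    [0,0,0],
  ],
  roll=[0,0,0,0,0,0,0,0],
  grip=[240,240,240,240,240,240,240,240],
  newtons=40,
)

```text
time_s: 28.95
position: [474.5, -308.3, 17.8]
tcp_rot: [-3.123, 0.045, 0.286]
ft_force: [-0.4, 0.6, 0.9]
grip_width: 22.7
```

Request:
play_rows(
  delta_pos=[
    [0,0,-0.2],
    [0,0,-0.6],
    [0,0,-1],
    [0,0,-1],
    [0,0,-1],
    [0,0,-1],
    [0,0,-0.8],
    [0,0,-0.2],
  ],
  roll=[0,0,0,0,0,0,0,0],
  grip=[240,240,240,240,240,240,240,240],
)

```text
time_s: 29.75
position: [482.4, -308.7, 199.0]
tcp_rot: [-3.12, 0.047, 0.286]
ft_force: [0.2, 0.1, -1.2]
grip_width: 22.4
```

```bash
python3 - <<'E'
from h import *
from scipy.spatial.transform import Rotation as Ro
s=env.read_state(); P=optics.camera_params("wrist"); T=Ro.from_euler('xyz',s["tcp_rot"]).as_matrix()
Rc=np.array(P["R"])@T; ct=np.array(P["R"])@s["position"]+P["t"]   # tcp in cam
T2=Ro.from_euler('xyz',(-3.127,.039,.274)).as_matrix(); R2=Rc@T2.T
P2=dict(intrinsics=P["intrinsics"],R=R2,t=ct-R2@np.array([580.6,-134.6,189.6]))
w=cv2.imread("pics/w11.png"); g=cv2.GaussianBlur(cv2.cvtColor(w,cv2.COLOR_BGR2GRAY),(3,3),0)
u=proj(P2,(574,-133,144)); print(u)
x0,y0=(u-90).astype(int); r=cv2.HoughCircles(g[y0:y0+180,x0:x0+180],cv2.HOUGH_GRADIENT,1,4,param1=80,param2=18,minRadius=44,maxRadius=58)
if r is not None:
    for q in r[0][:5]: uv=q[:2]+[x0,y0]; print(uv,q[2],ray("",uv,144,P2).round(1))
print(s["position"].round(1),s["tcp_rot"].round(3),s["ft_force"].round(1),s["grip_width"],move((575,-133,180)).round(3))
E
```

```text
[275.56661609 234.42200278]
[276.5 228.5] 46.3 [ 578.2 -132.5]
[278.5 224.5] 47.4 [ 581.3 -133. ]
[279.5 194.5] 52.9 [ 601.1 -128.1]
[278.5 190.5] 50.8 [ 603.5 -126.8]
[279.5 199.5] 47.4 [ 598. -129.]
[ 482.4 -308.7  199. ] [-3.12   0.047  0.286] [ 0.2  0.1 -1.2] 22.35083748895098 [ 4.639 -4.737  0.517]
```

Coarse rim measured at ≈ (578,−132.5), matching its release TCP (577.8,−134); use (577.5,−133.3) as lid target.

Request:
play_rows(
  delta_pos=[
    [0.5,-0.5,0],
    [0.95,-0.95,0],
    [0.95,-0.95,0],
    [0.95,-0.95,0],
    [0.75,-0.75,0],
    [0.35,-0.4,0],
    [0,0,0],
    [0,0,0],
  ],
  roll=[0,0,0,0,0,0,0,0],
  grip=[240,240,240,240,240,240,240,240],
)

```text
time_s: 30.55
position: [573.2, -136.4, 190.5]
tcp_rot: [-3.117, 0.052, 0.283]
ft_force: [-0.3, -0.6, 0.1]
grip_width: 22.3
```

```bash
python3 - <<'E'
from h import *
s=env.read_state(); print(s["position"].round(1),s["tcp_rot"].round(3),s["ft_force"].round(1),s["grip_width"],move((577.5,-133.3,172)).round(3))
E
```

```text
[ 573.2 -136.4  190.5] [-3.117  0.052  0.283] [-0.3 -0.6  0.1] 22.250515293914436 [ 0.199 -0.043  0.607]
```

Request:
play_rows(
  delta_pos=[
    [0.16,-0.04,0],
    [0.03,0,0.2],
    [0,0,0.25],
    [0,0,0.2],
    [0,0,0],
  ],
  roll=[0,0,0,0,0],
  grip=[240,240,240,240,240],
)

```text
time_s: 31.05
position: [575.9, -136.9, 168.1]
tcp_rot: [-3.117, 0.053, 0.279]
ft_force: [0.1, -0.2, -1.5]
grip_width: 22.2
```

```bash
python3 - <<'E'
from h import *
s=env.read_state(); print(s["position"].round(1),s["tcp_rot"].round(3),s["ft_force"].round(1),s["grip_width"],move((577.5,-133.3,155)).round(3))
a=optics.camera("side")[...,::-1][150:290,260:380]; b=optics.camera("scene")[...,::-1][70:210,220:340]
cv2.imwrite("pics/c5.png",cv2.resize(np.hstack([a,b]),None,fx=3.3,fy=3.3,interpolation=cv2.INTER_CUBIC))
# wall edges by row: column is darker/greyer than bench. print gray rows
for n,im in(("side",a),("scene",b)):
    g=cv2.cvtColor(np.ascontiguousarray(im),cv2.COLOR_BGR2GRAY).astype(int)
    for r in range(40,115,6): print(n,r,g[r,25:90:2].tolist())
E
```

```text
[ 575.9 -136.9  168.1] [-3.117  0.053  0.279] [ 0.1 -0.2 -1.5] 22.22523073757386 [ 0.108 -0.09   0.435]
side 40 [163, 161, 162, 167, 163, 160, 155, 159, 165, 165, 163, 157, 153, 157, 157, 34, 39, 37, 40, 39, 38, 39, 40, 49, 68, 74, 96, 228, 238, 252, 249, 248, 246]
side 46 [170, 166, 166, 162, 165, 163, 165, 159, 159, 162, 160, 156, 155, 156, 154, 129, 33, 37, 38, 40, 47, 75, 37, 39, 41, 66, 60, 40, 34, 170, 166, 170, 170]
side 52 [167, 163, 162, 166, 161, 158, 160, 159, 156, 157, 158, 160, 163, 160, 165, 72, 37, 38, 41, 40, 38, 38, 36, 36, 38, 36, 36, 147, 155, 156, 158, 159, 164]
side 58 [157, 158, 159, 158, 157, 158, 156, 155, 153, 152, 150, 158, 156, 132, 136, 43, 38, 43, 108, 35, 38, 39, 46, 154, 163, 137, 47, 86, 163, 164, 160, 159, 157]
side 64 [165, 160, 160, 160, 163, 163, 161, 154, 154, 150, 144, 156, 155, 145, 137, 68, 34, 74, 94, 37, 38, 35, 99, 132, 132, 164, 74, 50, 100, 162, 164, 163, 161]
side 70 [160, 160, 158, 158, 160, 164, 165, 161, 161, 162, 162, 110, 112, 137, 137, 138, 138, 136, 136, 136, 135, 135, 136, 129, 75, 153, 163, 45, 52, 134, 166, 164, 162]
side 76 [16
[... 2673 characters left out ...]
183, 176]
scene 94 [196, 194, 197, 194, 193, 192, 187, 182, 182, 192, 195, 143, 110, 121, 126, 131, 132, 133, 135, 129, 131, 131, 126, 115, 144, 172, 177, 182, 178, 172, 177, 182, 186]
scene 100 [184, 187, 186, 187, 187, 190, 189, 195, 194, 201, 215, 137, 109, 128, 126, 131, 137, 136, 136, 134, 130, 126, 135, 136, 87, 118, 146, 125, 172, 183, 185, 182, 183]
scene 106 [183, 190, 190, 195, 195, 195, 191, 191, 222, 202, 38, 31, 104, 120, 125, 130, 133, 133, 135, 135, 133, 129, 122, 117, 120, 32, 38, 145, 145, 119, 116, 118, 120]
scene 112 [198, 195, 196, 194, 186, 176, 177, 153, 197, 223, 167, 45, 43, 47, 119, 148, 156, 153, 154, 158, 160, 151, 98, 47, 27, 36, 102, 171, 195, 109, 121, 121, 121]
```

Side/scene silhouettes: coarse wall edges and lid edges agree within 1 px at the current pose. Make a half correction and lower.

Request:
play_rows(
  delta_pos=[
    [0.06,-0.06,0.08],
    [0,0,0.12],
    [0,0,0.1],
    [0,0,0.1],
    [0,0,0],
  ],
  roll=[0,0,0,0,0],
  grip=[240,240,240,240,240],
)

```text
time_s: 31.65
position: [577.2, -134.3, 156.7]
tcp_rot: [-3.118, 0.051, 0.279]
ft_force: [0.0, 0.3, -0.1]
grip_width: 22.2
```

Request:
play_rows(
  delta_pos=[
    [0,0,0.06],
    [0,0,0.06],
    [0,0,0.06],
    [0,0,0],
  ],
  roll=[0,0,0,0],
  grip=[240,240,240,240],
)

```text
time_s: 32.05
position: [578.4, -134.6, 155.3]
tcp_rot: [-3.122, 0.046, 0.279]
ft_force: [-0.4, -0.3, -1.2]
grip_width: 22.3
```

Request:
play_rows(
  delta_pos=[
    [-0.02,0,0.08],
    [-0.02,0,0.08],
    [0,0,0],
    [0,0,0],
    [0,0,0],
    [0,0,0],
    [0,0,0],
  ],
  roll=[0,0,0,0,0,0,0],
  grip=[240,240,240,100,0,0,0],
)

```text
time_s: 32.75
position: [578.8, -135.3, 154.2]
tcp_rot: [-3.126, 0.039, 0.279]
ft_force: [-0.3, -0.8, -0.6]
grip_width: 78.6
```

Request:
play_rows(
  delta_pos=[
    [0,0,-0.3],
    [0,0,-0.7],
    [0,0,-1],
    [0,0,-1],
    [0,0,-0.6],
    [-1,-0.3,-0.3],
    [-1,-0.3,0],
    [-1,-0.3,0],
  ],
  roll=[0,0,0,0,0,0,0,0],
  grip=[0,0,0,0,0,0,0,0],
)

```text
time_s: 33.55
position: [488.9, -134.4, 282.0]
tcp_rot: [-3.125, 0.04, 0.28]
ft_force: [0.1, -0.4, 0.2]
grip_width: 85.5
```

```bash
python3 - <<'E'
from h import *
s=env.read_state(); print(s["position"].round(1),s["ft_force"].round(1),s["time_s"])
a=optics.camera("side")[...,::-1]; b=optics.camera("scene")[...,::-1]; w=optics.camera("wrist")[...,::-1]
for n,c in(("side",a),("scene",b),("wrist",w)): cv2.imwrite(f"pics/f_{n}.png",c)
k=lambda i,f:cv2.resize(i,None,fx=f,fy=f,interpolation=cv2.INTER_CUBIC)
A=k(a[165:305,260:380],3); B=k(b[90:230,230:360],3); C=k(w,.32)
M=np.zeros((600,760,3),np.uint8); M[:420,:360]=A; M[:420,365:755]=B; M[425:425+C.shape[0],:C.shape[1]]=C
D=k(a[130:300,230:350],1.0); M[425:595,200:320]=D; E=k(b[120:340,170:380],.79); M[425:425+E.shape[0],340:340+E.shape[1]]=E
cv2.imwrite("pics/final.png",M)
Ps,Pc=optics.camera_params("side"),optics.camera_params("scene")
for z in(169,149,144): print(z,proj(Ps,(573.5,-133.5,z)).round(1),proj(Pc,(573.5,-133.5,z)).round(1))
E
```

```text
[ 488.9 -134.4  282. ] [ 0.1 -0.4  0.2] 33.55
169 [319.9 210.3] [280.3 129.6]
149 [319.7 217.3] [280.3 137. ]
144 [319.6 219. ] [280.2 138.9]
```

View pics/final.png

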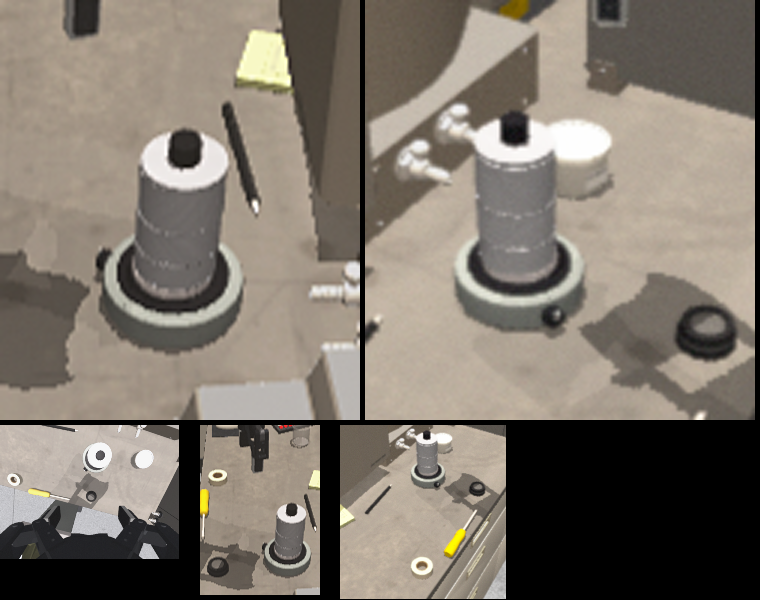

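The column stands straight with horizontal seams and the lid level. Knob top is at side (321.7,209.3) and scene (279.7,128.5), against (319.9,210.3) and (280.3,129.6) predicted for z=169. I'll check the bystanders by frame difference, then hand in.

```bash
python3 - <<'E'
from h import *
a=cv2.imread("pics/scene0.png").astype(int); b=cv2.imread("pics/f_scene.png").astype(int)
for k,(u,v,r) in dict(tape=(273,300,15),lens=(344,200,12),tub_right=(308,143,6)).items():
    d=np.abs(a-b)[v-r:v+r,u-r:u+r]; print(k,d.mean().round(1),np.percentile(d,95))
print(env.sign_off())
E
```

```text
tape 3.2 7.0
lens 19.1 62.0
tub_right 3.2 7.449999999999989
the job is handed in; nothing more can be done
None
```

The sieve column is built on the shaker base in the order asked (pan, fine sieve, coarse sieve, lid), and the job was handed in at about 33.7 s. No verdict was reported.

**Seating:** each piece was pressed until it stopped going down, and each stop was within about 1 mm of its home height. The last side and scene views show a straight column with horizontal seams. The lid knob's top lies within 1–2 px of where a fully home lid should put it. I did not check levelness beyond those views.

**Forces:** readings taken at the end of each move never passed about 4 N, against the 120 N wrist limit.

**Checks that were off or incomplete:**
- **Tool tilt:** the tool tilted up to about 4° while carrying the coarse sieve. Pressing it home took that back to nearly its pick-up angle before release.
- **Column centring:** the upper pieces sit a few mm toward +x from the seat centre. This is within the play of the joints.
- **Bystanders:** the before-and-after comparison found the tape roll and white tub unchanged. It found a difference at the lens cell. In the last picture the arm's shadow lies on it, and I think that is the cause. The gripper never went near the lens cell, but I did not re-measure its position.

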